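# Start the hob zone under the steel pot

## Robot

A 6-joint arm with a two-finger parallel gripper is mounted at the origin on the work surface. World frame = base frame: x ahead of the robot, y to its left, z up, the work surface at z = 0. Lengths are in m, angles in rad, forces in N, time in s.
With the tool pointing down it reaches from about 0.425 to 0.95 m from the base axis. Payload 3.5 kg.
Tool frame: the origin (TCP) lies on the centre line of the jaws, within the pads' length; the fingertips stand 25 mm ahead of it and the grasp point (between the pads) lies 6 mm ahead of it (ctrl.tip_reach is the distance from the TCP to the fingertips, in m); z points along the fingers, y is the line along which they close (so a half turn about z gives the same grasp; the last joint's range is limited). The gripper opens to 85 mm and grips with 20 to 120 N. Pads are 22 mm wide; open, the fingers measure 114 mm over their backs; the gripper's body (76 mm by 85 mm) begins 54 mm behind the grasp point. The pads swing forward as they close: fully open they stand 13 mm farther back than shut.
Start: joints at [0.963, 0.286, 1.577, -0, 1.279, -0.15], TCP at [0.298, 0.605, 0.256] pointing down, gripper open.
Joint ranges: [-2.77, 2.77], [-0.9, 2.22], [0.21, 2.48], [-1.53, 4.67], [0.24, 2.81], [-2.84, 2.84]. Speed limits (rad/s): [2.79, 2.79, 3.14, 3.14, 3.14, 3.14].

## Interface

Orientations are given as a unit quaternion [x, y, z, w].
In Python, from station import ctrl, solver, eyes gives the robot as it stands. Calls block until the motion is done:
- ctrl.move_pose(position, orientation): joint-space move of the TCP to a pose.
- ctrl.line_to(position, attitude=None, velocity=0.15, contact_N=None): straight line of the TCP; attitude=None keeps the orientation; velocity is the mean speed in m/s. With contact_N (N) it stops when the force on the tool has changed by that much, and returns True; else False.
- ctrl.goto_joints(angles): joint-space move.
- ctrl.gripper_to(opening): finger opening in m; the grip force is fixed at half the most; returns when the fingers have stopped.
- ctrl.wait(seconds).
- solver.ik(position, orientation): joint angles nearest the present ones, or None.
- ctrl.get_obs(): the state.
- eyes.grab_frame(name): name is "scene" or "side" or "wrist"; returns a dict with "color" (400x640x3 uint8, red, green, blue), "range_z" (400x640 float32, m along the optical axis (not along the pixel's ray), 0 where there is no reading), "camera_matrix" (3x3 intrinsics, pixels), "cam_to_world" (4x4, takes a point from camera to world coordinates). Camera axes: x right, y down, z forward; pixel columns grow to the right and rows downward; lengths in m; the calibration is good to about 2 mm. A picture is of the moment at which its call begins.
A pose or a line that the arm cannot do raises ctrl.MotionError and nothing moves.
- ctrl.hand_in(): hands the job in; it is judged then, once.
The state is a dict: "clock": time; "qpos": joint angles; "joint_velocities": joint speeds; "joint_efforts": joint torques, N m; "position": TCP position; "eef_rot": TCP orientation; "contact_force": force on the tool from outside, world axes, zero at the start; "wrist_torque": the same for the moment, N m; "gripper_width": finger opening in m; "gripper_force": force on a finger pad.
Only numpy, scipy, OpenCV 4.12 (cv2) and the standard library are available. Lean on these libraries where they do the work, as an engineer would, in place of code of your own. Each camera call takes 0.05 s, during which the arm holds its last target. There are 200 camera calls.

## Task

Start the hob under the lidded steel pot using presses of the fingertips alone: first switch the hob on by pressing the end of the black rocker with the green ridge fully down, then press fully in the white key in front of the zone where the pot stands (it stays in), and last press the orange start key fully down and let it spring back. Press the keys only in that order, never press the other white key, and leave the pot, the blue bowl and everything else on the counter standing where it is.

Things in the scene. Friction and masses are not known exactly. Their poses are not given: they have to be found in the camera images.
- hob: two-zone hob, fixed: black glass slab 340 (x) x 560 (y) x 60 mm high, grey control strip along its front (-x). Origin: centre of its underside; x to its back, y to its left zone. Circles mark the zones, centres x=45, y=+140 (left) and -140 mm (right). Controls in a row at x=-135 mm: rocker y=225, left white key 140, right white key -140, orange start key -225 mm
- rocker_mark (a point): top of the green ridge across the black rocker switch, at its end away from the robot. The rocker is a see-saw 56 (hob x) x 28 mm, its pivot at its middle, along hob y, 67 mm above the counter; the ridge lies 21 mm beyond the pivot and 4 mm proud of the rocker. Off, the ridge end stands up, its top about 83 mm above the counter; on, it has sunk by about 8 mm
- rocker (a joint): rocker angle: near 0 = off (marked end up), 0.4 rad = on (marked end fully down, against its stop). Held by friction, it stays where it is left; 2.5 to 3 N straight down on the ridge moves it
- key_left_top (a point): centre of the top of the left white key, a round push key 32 mm across whose top is 70 mm above the counter (10 mm proud of the hob) when out, in front of the left (+y) zone
- key_left (a joint): how far the left white key is pushed in: 0 = out, 0.006 m = fully in. About 4 N straight down moves it and it stays in by friction; it cannot be pushed out again
- key_right_top (a point): the same for the right white key, in front of the right (-y) zone
- key_right (a joint): how far the right white key is pushed in: 0 = out, 0.006 m = fully in; behaves as the left key
- start_top (a point): centre of the top of the orange start key, a round push key 36 mm across, its top 70 mm above the counter when up
- start (a joint): how far the start key is pressed: 0 = up, 0.006 m = fully down. A spring returns it: 1.5 N begins to move it, 4.5 N takes it fully down
- pot: steel pot with lid, 170 mm across (226 mm over its two black side loops), 142 mm high to the top of the lid's black knob; origin at the centre of its underside. Stands on the left or the right zone; that zone is the one to start
- bowl: blue ceramic bowl, 140 mm across, 60 mm high, origin at the centre of its underside, standing on the other zone; bystander
- shaker: small dark wooden pepper shaker, 38 mm across, 72 mm high, standing on the control strip between the two white keys; origin at the centre of its underside; bystander
- oil: amber oil bottle, 64 mm across, 220 mm high, on the counter left of the hob; origin under its centre; bystander
- jar: glass jar with red cap, 80 mm across, 120 mm high, left of the hob; origin under its centre; bystander
- mug: white mug, 80 mm across, 95 mm high, right of the hob; origin under its centre; bystander
- spatula: kitchen spatula, 260 mm long, lying on the counter right of the hob; origin at the middle of its underside; bystander
There are look-alikes about, which are no part of the job. Of the things shaped like the pot, the steel one is meant.

How it is judged:
By the outcome, as a careful person would: the job done as asked, in the order asked, and still so for the second after the job is handed in, with the robot touching nothing.
It also fails if it takes over 45 s, if anything falls off the work surface, if the arm or the gripper's body presses on something with over 40 N, if the wrist force passes 120 N, or if a joint passes its speed limit or range.

## Working session

There is one attempt and no reset: what is moved stays moved. The work goes in short steps, each a Python script; the robot and the scene stay as the last script left them, time stands still between calls to the robot, and variables do not carry over. Pictures are saved under pics/ and viewed, at most 10 in all, crops included, and the job is handed in when it is done.

```bash
mkdir -p pics
python3 - <<'E'
from station import ctrl,solver,eyes
import cv2,numpy as np
for n in ("scene","side"):
    f=eyes.grab_frame(n); cv2.imwrite(f"pics/{n}0.png",f["color"][:,:,::-1]); np.savez(f"{n}0.npz",**f)
    print(n,f["camera_matrix"].round(1).tolist(),f["cam_to_world"].round(3).tolist())
o=ctrl.get_obs();print(o["clock"],o["position"],o["eef_rot"],o["gripper_width"],ctrl.tip_reach)
E
```

```text
scene [[430.6, 0.0, 319.9], [0.0, 430.6, 192.5], [0.0, 0.0, 1.0]] [[0.561, 0.641, -0.524, 1.169], [0.828, -0.434, 0.355, -0.461], [0.0, -0.633, -0.774, 1.031], [0.0, 0.0, 0.0, 1.0]]
side [[448.9, 0.0, 315.1], [0.0, 448.9, 199.4], [0.0, 0.0, 1.0]] [[-0.958, -0.217, 0.185, 0.224], [-0.285, 0.743, -0.605, 0.979], [-0.006, -0.633, -0.774, 1.389], [0.0, 0.0, 0.0, 1.0]]
0.1 [0.2980172 0.6050567 0.2550747] [ 2.26914207e-01  9.73914159e-01 -1.00301194e-03 -3.84166301e-04] 0.08562650364565377 0.025
```

View pics/scene0.png

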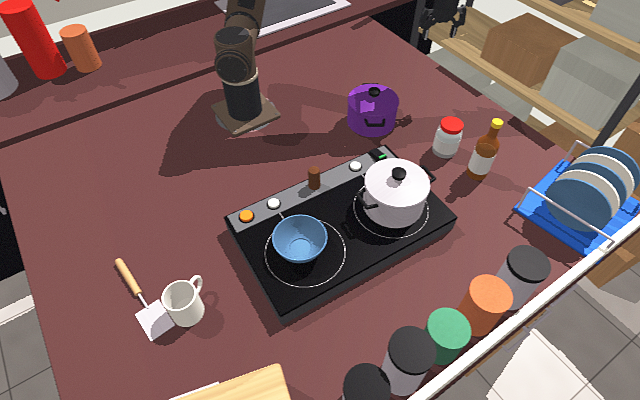

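View pics/side0.png

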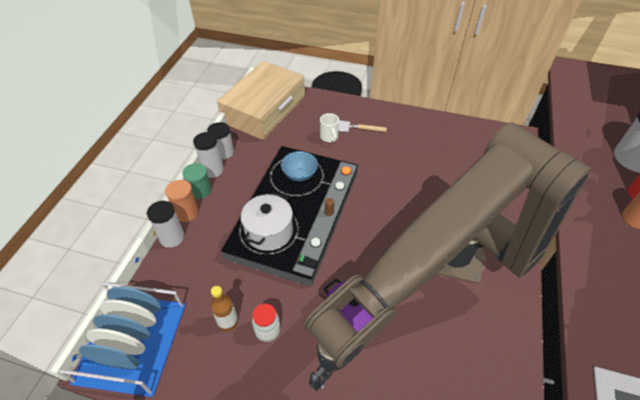

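Scene view: the steel pot is at (397,190) on the left zone, on the rocker/green-ridge side. The bowl is at (300,240) on the right zone and the shaker at (314,178).
- **Pot candidates:** steel (397,190) and purple (373,110). The steel one is meant.
- **White key candidates:** left (355,166) and right (273,203). I want the left.
- **Start key and ridge:** orange at (246,216) (other orange items are on the far counter), green ridge at (378,155) (the green canister at (448,335) is not it).

In the side view these are green (303,258), left key (316,242), right key (340,186) and orange (346,170).

```bash
cat > h.py <<'E'
import numpy as np,cv2
def ray(f,u,v,z):
    d=f["cam_to_world"][:3,:3]@np.linalg.inv(f["camera_matrix"])@[u,v,1]; c=f["cam_to_world"][:3,3]
    return c+d*(z-c[2])/d[2]
def blob(f,kind,u,v,r):
    hsv=cv2.cvtColor(np.ascontiguousarray(f["color"]),cv2.COLOR_RGB2HSV)
    lo,hi={"g":((45,100,50),(80,255,255)),"w":((0,0,165),(180,60,255)),"o":((8,150,130),(24,255,255))}[kind]
    m=cv2.inRange(hsv,lo,hi); w=np.zeros_like(m); cv2.circle(w,(u,v),r,255,-1); m&=w
    n,l,s,c=cv2.connectedComponentsWithStats(m)
    if n<2: return None
    k=1+s[1:,4].argmax(); return c[k],s[k].tolist()
E
python3 - <<'E'
from h import *
P={"scene":dict(rock=("g",378,155,10),L=("w",355,166,9),R=("w",273,203,10),S=("o",246,216,12)),
"side":dict(rock=("g",303,258,10),L=("w",316,242,9),R=("w",340,186,8),S=("o",346,170,9))}
loc=dict(rock=(-.114,.225),L=(-.135,.14),R=(-.135,-.14),S=(-.135,-.225))
W={}
for n in P:
    f=dict(np.load(n+"0.npz"))
    for k,a in P[n].items():
        b=blob(f,*a)
        if b is None: print(n,k,None);continue
        p=ray(f,*b[0],.083 if k=="rock" else .07); print(n,k,b[0].round(1),b[1],p.round(4)); W.setdefault(k,[]).append(p[:2])
ks=list(W);A=np.array([loc[k] for k in ks]);B=np.array([np.mean(W[k],0) for k in ks])
a0,b0=A.mean(0),B.mean(0);H=(A-a0).T@(B-b0);t=np.arctan2(H[0,1]-H[1,0],H[0,0]+H[1,1])
R=np.array([[np.cos(t),-np.sin(t)],[np.sin(t),np.cos(t)]])
T=b0-R@a0;print("yaw",t,"org",T)
for k,x,y in zip(ks,A,B): print(k,(R@x+T).round(4),"res mm",((R@x+T-y)*1e3).round(1), "reach",np.hypot(*y).round(3))
f=dict(np.load("scene0.npz"))
cv2.imwrite("pics/crop.png",cv2.resize(f["color"][90:250,220:460,::-1],None,fx=3,fy=3,interpolation=2))
# purple pot + steel pot tops from depth
for n,u,v in(("knobpurple",373,91),("knobsteel",398,173),("shaker",314,169)):
    z=f["range_z"][v,u];c=f["cam_to_world"];print(n,(c[:3,:3]@(np.linalg.inv(f["camera_matrix"])@[u,v,1]*z)+c[:3,3]).round(3))
E
```

```text
scene rock [381.5 155.8] [378, 154, 8, 5, 24] [0.5117 0.2118 0.083 ]
scene L [354.9 164.6] [350, 161, 11, 8, 74] [0.4864 0.1304 0.07  ]
scene R [273.1 202.1] [268, 198, 12, 9, 87] [ 0.4723 -0.149   0.07  ]
scene S [245.8 215.4] [239, 210, 14, 12, 126] [ 0.4704 -0.2351  0.07  ]
side rock [301.6 258.1] [299, 255, 6, 7, 29] [0.5067 0.2177 0.083 ]
side L [315.2 241.3] [311, 237, 9, 9, 67] [0.4844 0.1309 0.07  ]
side R [339.4 184.8] [335, 181, 9, 8, 56] [ 0.4694 -0.149   0.07  ]
side S [345.9 170.5] [341, 167, 10, 8, 57] [ 0.4634 -0.2297  0.07  ]
yaw -0.048892189767978746 org [ 0.61267926 -0.01532124]
rock [0.5098 0.215 ] res mm [0.6 0.2] reach 0.553
L [0.4847 0.1311] res mm [-0.7  0.4] reach 0.503
R [ 0.471  -0.1486] res mm [0.2 0.4] reach 0.494
S [ 0.4668 -0.2335] res mm [-0.  -1.1] reach 0.522
knobpurple [0.304 0.338 0.14 ]
knobsteel [0.667 0.123 0.203]
shaker [ 0.48  -0.014  0.132]
```

View pics/crop.png

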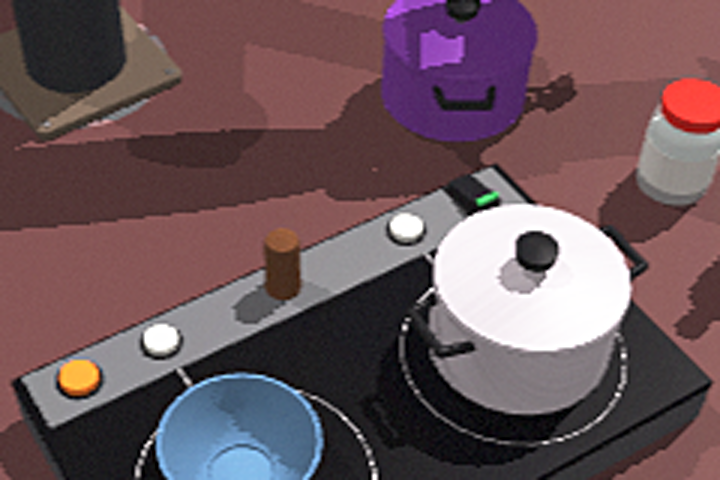

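The crop confirms the layout, and the four-point fit has residuals of about 1 mm. The steel pot stands on the left (rocker-side) zone, so the left white key it is. Next: close the gripper and press the rocker.

```bash
cat >> h.py <<'E'
from station import ctrl,solver,eyes
t=-0.0489;a=t+np.pi;Q=[np.cos(a/2),np.sin(a/2),0,0]
def press(xy,top,travel,N=12):
    x,y=xy;r=ctrl.tip_reach
    ctrl.line_to([x,y,.26],Q,.2)
    ctrl.line_to([x,y,top+r+.012],None,.12)
    c1=ctrl.line_to([x,y,top-travel+r-.006],None,.015,contact_N=N)
    o=ctrl.get_obs();print("stopped",c1,"tip z",o["position"][2]-r,"F",o["contact_force"].round(1),"xy",o["position"][:2].round(4))
    ctrl.wait(.3);o=ctrl.get_obs();print("tip z",o["position"][2]-r,"F",o["contact_force"].round(1))
    ctrl.line_to([x,y,.26],None,.12);print("clock",ctrl.get_obs()["clock"])
E
python3 - <<'E'
from h import *
ctrl.gripper_to(0)
press((.5098+.003,.215),.083,.008)
for n in("scene","side"):
    f=eyes.grab_frame(n);cv2.imwrite(f"pics/{n}1.png",f["color"][:,:,::-1])
    b=blob(f,"g",*((380,156,10) if n=="scene" else (302,258,10)));print(n,b,b and ray(f,*b[0],.075))
    u,v=(360,160) if n=="scene" else (310,250)
    cv2.imwrite(f"pics/{n}1c.png",cv2.resize(f["color"][v-35:v+35,u-50:u+50,::-1],None,fx=6,fy=6,interpolation=2))
a,b=[cv2.imread(f"pics/{n}1c.png") for n in("scene","side")];cv2.imwrite("pics/r1.png",cv2.resize(np.vstack([a,b]),(420,588)))
E
```

```text
stopped True tip z 0.0745951427204786 F [-0.6 -0.6  3.6] xy [0.5146 0.2152]
tip z 0.07462035928054986 F [-3.3  0.7  4.6]
clock 7.675
scene (array([382.5 , 157.75]), [379, 156, 7, 4, 16]) [0.51448426 0.21484201 0.075     ]
side (array([301., 259.]), [299, 256, 5, 7, 27]) [0.50911361 0.21706314 0.075     ]
```

View pics/r1.png

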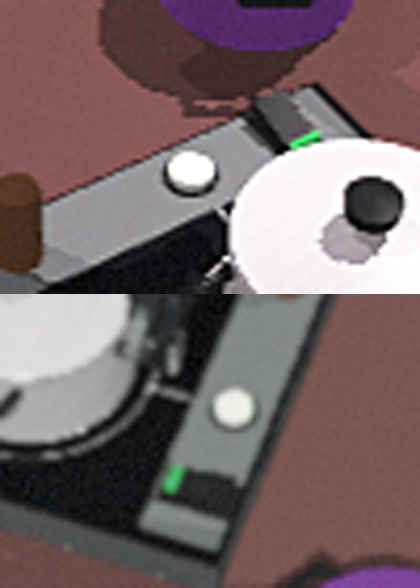

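The crop shows the green ridge end sunk and the rocker's near end raised. The tip stopped at 74.6 mm, as expected for "on". I'll press once more, harder, to make sure it is against its stop.

Run:
```python
from h import *
press((.5098+.003,.215),.079,.006,25)
```

```text
stopped True tip z 0.07453529713141901 F [-1.2 -0.5  6.1] xy [0.5129 0.2151]
tip z 0.07453380463628784 F [-1.3 -0.8  5.2]
clock 12.4
```

It stopped at the same height under 25 N, so the rocker is fully on. Now the left white key.

Run:
```python
from h import *
press((.4847,.1311),.070,.006,20)
f=eyes.grab_frame("scene")
cv2.imwrite("pics/k1.png",cv2.resize(f["color"][120:230,225:425,::-1],None,fx=4,fy=4,interpolation=2))
```

```text
stopped True tip z 0.06395532924934288 F [-2.  -0.6  4.8] xy [0.4847 0.1311]
tip z 0.06395215228335915 F [-1.4 -0.5  5.5]
clock 17.5
```

View pics/k1.png

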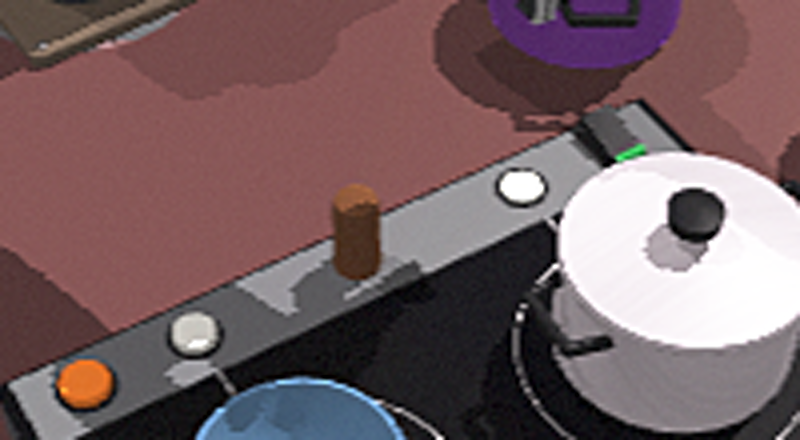

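The left key is in (tip at 64.0 mm, 6 mm of travel against its stop) and it now looks flat. The rocker is still on, and the right key and shaker are untouched. Now the start key.

Run:
```python
from h import *
press((.4668,-.2335),.070,.006,20)
f=eyes.grab_frame("scene")
cv2.imwrite("pics/k2.png",f["color"][:,:,::-1])
```

```text
stopped True tip z 0.06411186395853352 F [-0.9  0.8  3.9] xy [ 0.4668 -0.2335]
tip z 0.06404013646631496 F [-1.6  0.6  5.1]
clock 24.0417
```

View pics/k2.png

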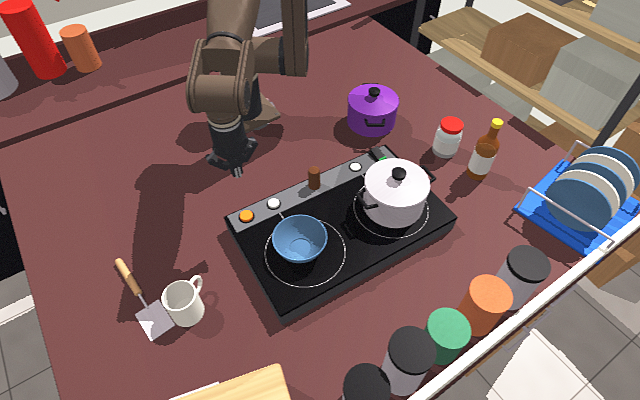

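The start key went down to 64.0 mm against its stop and has sprung back, at (246,216). Everything else is in its place and the arm is clear.

```bash
python3 -c "
from station import ctrl
print(ctrl.hand_in())"
```

```text
the job is handed in; nothing more can be done
None
```

I pressed the rocker, the left white key (the steel pot's zone) and the orange start key in that order, each to its stop, moved nothing else and handed the job in shortly after 24 s on the robot's clock; the verdict was not shown.

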